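# Put the washed cutlery away

## Robot

A 6-joint arm with a two-finger parallel gripper is mounted at the origin on the work surface. World frame = base frame: x ahead of the robot, y to its left, z up, the work surface at z = 0. Lengths are in m, angles in rad, forces in N, time in s.
With the tool pointing down it reaches from about 0.275 to 1 m from the base axis. Payload 8.4 kg.
Tool frame: the origin (TCP) lies on the centre line of the jaws, within the pads' length; the fingertips stand 17 mm ahead of it and the grasp point (between the pads) lies 2 mm behind it (bot.tcp_to_tips is the z of the fingertips in the tool frame, in m); z points along the fingers, y is the line along which they close (so a half turn about z gives the same grasp; the last joint's range is limited). The gripper opens to 85 mm and grips with 20 to 120 N. Pads are 22 mm wide; open, the fingers measure 114 mm over their backs; the gripper's body (76 mm by 85 mm) begins 54 mm behind the grasp point. The pads swing forward as they close: fully open they stand 13 mm farther back than shut.
Start: joints at [1.213, 0.353, 1.633, -0, 1.155, -0.002], TCP at [0.218, 0.586, 0.248] pointing down, gripper open.
Joint ranges: [-2.63, 2.63], [-0.92, 2.1], [0.06, 2.66], [-1.3, 4.44], [0, 2.69], [-3.02, 3.02]. Speed limits (rad/s): [2.22, 2.22, 2.79, 3.14, 3.14, 3.14].

## Interface

Orientations are given as a unit quaternion [x, y, z, w].
In Python, from workcell import bot, hand, kinematics, get_obs, vision, hand_in gives the robot as it stands. The module is installed in compiled form; this text tells all that it offers. Calls block until the motion is done:
- bot.reach(position, orientation): joint-space move of the TCP to a pose.
- bot.servo_line(position, ori=None, velocity=0.15): straight line of the TCP; ori=None keeps the orientation; velocity is the mean speed in m/s.
- bot.goto_joints(angles): joint-space move.
- hand.move_gripper(opening, strength=None): finger opening in m; strength is the grip in N (None keeps the last); returns when the fingers have stopped.
- bot.dwell(seconds).
- kinematics.solve_ik(position, orientation): joint angles nearest the present ones, or None.
- get_obs(): the state.
- vision.read_camera(name): name is "scene" or "top" or "wrist"; returns a dict with "frame" (420x560x3 uint8, red, green, blue), "intrinsics" (3x3 intrinsics, pixels), "view" (4x4, takes a point from world to camera coordinates). Camera axes: x right, y down, z forward; pixel columns grow to the right and rows downward; lengths in m; the calibration is good to about 2 mm. A picture is of the moment at which its call begins. There is no depth.
A pose or a line that the arm cannot do raises bot.IKError and nothing moves.
- hand_in(): hands the job in; it is judged then, once.
The state is a dict: "time_s": time; "joint_pos": joint angles; "joint_vel": joint speeds; "joint_efforts": joint torques, N m; "position": TCP position; "orientation": TCP orientation; "wrist_force": force on the tool from outside, world axes, zero at the start; "ft_torque": the same for the moment, N m; "gripper_width": finger opening in m; "grip_force": force on a finger pad.
Only numpy, scipy, OpenCV 4.12 (cv2) and the standard library are available. Lean on these libraries where they do the work, as an engineer would, in place of code of your own. Each camera call takes 0.05 s, during which the arm holds its last target. There are 200 camera calls.

## Task

Put the four washed pieces on the drying mat away in the cutlery insert: lay each one flat in the bay that already holds one of its kind (knife, fork, spoon, spatula), with its handle towards the same end as the one already there. Lay them in, do not drop or toss them, and leave the glass and the little blue bowl where they stand.

Things in the scene. Friction and masses are not known exactly. Their poses are not given: they have to be found in the camera images.
- knife: Loose table knife: black riveted handle, plain steel blade 19 mm wide; 200 mm long, lying flat on the grey drying mat (6 mm thick). Origin: on the underside, at the middle of the handle; x points along the piece to the head, z up. Handle: x -50 to +50 mm, 15 mm wide, 10 mm thick; head end at x = +150 mm; balances at about x = +32 mm. Mass about 60 g.
- fork: Loose table fork: black riveted handle, steel head 26 mm wide with four tines; 200 mm long, lying flat on the grey drying mat (6 mm thick). Origin: on the underside, at the middle of the handle; x points along the piece to the head, z up. Handle: x -50 to +50 mm, 15 mm wide, 10 mm thick; head end at x = +150 mm; balances at about x = +28 mm. Mass about 60 g.
- spoon: Loose dessert spoon: black riveted handle, oval steel bowl 36 mm wide; 200 mm long, lying flat on the grey drying mat (6 mm thick). Origin: on the underside, at the middle of the handle; x points along the piece to the head, z up. Handle: x -50 to +50 mm, 15 mm wide, 10 mm thick; head end at x = +150 mm; balances at about x = +37 mm. Mass about 60 g.
- spatula: Loose small beech spatula, pale wood all over, slotted blade 34 mm wide; 200 mm long, lying flat on the grey drying mat (6 mm thick). Origin: on the underside, at the middle of the handle; x points along the piece to the head, z up. Handle: x -50 to +50 mm, 15 mm wide, 10 mm thick; head end at x = +150 mm; balances at about x = +55 mm. Mass about 40 g.
- knife_bay: Teal open bay of the cutlery insert, fixed, already holding a twin of the knife. Outside 250 (x) x 102 (y) x 45 mm high, walls and floor 3 mm. Origin: centre of its underside, 10 mm above the worktop; x along the bay, away from the robot, z up. The twin lies at the -y side (middle line y = -28 mm), handle to -x, head to +x; y > -10 mm is free.
- fork_bay: Teal open bay of the cutlery insert, fixed, already holding a twin of the fork. Outside 250 (x) x 102 (y) x 45 mm high, walls and floor 3 mm. Origin: centre of its underside, 10 mm above the worktop; x along the bay, away from the robot, z up. The twin lies at the -y side (middle line y = -28 mm), handle to -x, head to +x; y > -10 mm is free.
- spoon_bay: Teal open bay of the cutlery insert, fixed, already holding a twin of the spoon. Outside 250 (x) x 102 (y) x 45 mm high, walls and floor 3 mm. Origin: centre of its underside, 10 mm above the worktop; x along the bay, away from the robot, z up. The twin lies at the -y side (middle line y = -28 mm), handle to -x, head to +x; y > -10 mm is free.
- spatula_bay: Teal open bay of the cutlery insert, fixed, already holding a twin of the spatula. Outside 250 (x) x 102 (y) x 45 mm high, walls and floor 3 mm. Origin: centre of its underside, 10 mm above the worktop; x along the bay, away from the robot, z up. The twin lies at the -y side (middle line y = -28 mm), handle to -x, head to +x; y > -10 mm is free.
- glass: Upturned clear tumbler, bystander, 68 mm wide at its mouth (below), 52 mm at its foot (on top), 105 mm high, standing on the worktop. Origin: centre of its mouth, on the worktop.
- ramekin: Small blue china bowl, bystander, 72 mm across, 40 mm high, standing on the drying mat beyond the heads of the cutlery. Origin: centre of its underside.

How it is judged:
At the end, for the whole second after the job is handed in: Each piece is in its kind's bay: handle's middle 15 to 85 mm from the bay's centre, on the kept piece's handle side, within the bay's width; underside less than 30 mm above the bay's underside, level within 0.18 rad, at rest (under 20 mm/s, 0.2 rad/s) (x of knife in the frame of knife_bay between -0.085 and -0.015 m and y of knife in the frame of knife_bay between -0.047 and 0.047 m and z of knife in the frame of knife_bay between -0.003 and 0.03 m and angle between the x axis of knife and the z axis of knife_bay, either way round above 1.39 rad and linear speed of each of knife, fork, spoon, spatula below 0.02 m/s and angular speed of each of knife, fork, spoon, spatula below 0.2 rad/s and x of fork in the frame of fork_bay between -0.085 and -0.015 m and y of fork in the frame of fork_bay between -0.047 and 0.047 m and z of fork in the frame of fork_bay between -0.003 and 0.03 m and angle between the x axis of fork and the z axis of fork_bay, either way round above 1.39 rad and x of spoon in the frame of spoon_bay between -0.085 and -0.015 m and y of spoon in the frame of spoon_bay between -0.047 and 0.047 m and z of spoon in the frame of spoon_bay between -0.003 and 0.03 m and angle between the x axis of spoon and the z axis of spoon_bay, either way round above 1.39 rad and x of spatula in the frame of spatula_bay between -0.085 and -0.015 m and y of spatula in the frame of spatula_bay between -0.047 and 0.047 m and z of spatula in the frame of spatula_bay between -0.003 and 0.03 m and angle between the x axis of spatula and the z axis of spatula_bay, either way round above 1.39 rad); the robot touches nothing.
It fails at once if a piece is dropped or thrown into its bay (moving faster than 1.1 m/s inside it or just above it) instead of laid there ((linear speed of knife above 1.1 m/s and horizontal distance between knife and knife_bay below 0.1 m and z of knife in the frame of knife_bay below 0.08 m) or (linear speed of fork above 1.1 m/s and horizontal distance between fork and fork_bay below 0.1 m and z of fork in the frame of fork_bay below 0.08 m) or (linear speed of spoon above 1.1 m/s and horizontal distance between spoon and spoon_bay below 0.1 m and z of spoon in the frame of spoon_bay below 0.08 m) or (linear speed of spatula above 1.1 m/s and horizontal distance between spatula and spatula_bay below 0.1 m and z of spatula in the frame of spatula_bay below 0.08 m)).
It fails at once if the glass is moved by more than 30 mm or knocked over (distance of glass from where it was at the start of the episode above 0.03 m or angle between glass's own z axis and vertical above 0.5 rad).
It fails at once if the ramekin is moved by more than 30 mm or knocked over (distance of ramekin from where it was at the start of the episode above 0.03 m or angle between ramekin's own z axis and vertical above 0.5 rad).
It also fails if it takes over 106 s, if anything falls off the work surface, if the arm or the gripper's body presses on something with over 40 N, if the wrist force passes 120 N, or if a joint passes its speed limit or range.

## Working session

There is one attempt and no reset: what is moved stays moved. The work goes in short steps, each a Python script; the robot and the scene stay as the last script left them, time stands still between calls to the robot, and variables do not carry over. Pictures are saved under pics/ and viewed, at most 14 in all, crops included, and the job is handed in when it is done.

```bash
mkdir -p pics
python3 - <<'E'
from workcell import bot, hand, kinematics, get_obs, vision
import cv2, numpy as np
for n in ("scene","top"):
    r=vision.read_camera(n); cv2.imwrite(f"pics/{n}0.png",r["frame"][:,:,::-1]); np.savez(f"pics/{n}0.npz",**r)
    print(n,r["intrinsics"].tolist(),np.round(r["view"],3).tolist())
print(get_obs())
E
```

```text
scene [[455.84034748768414, 0.0, 276.3270072465113], [0.0, 455.84034748768414, 203.78615809144694], [0.0, 0.0, 1.0]] [[-0.203, 0.979, -0.017, 0.111], [0.822, 0.161, -0.546, -0.487], [-0.532, -0.124, -0.838, 1.591], [0.0, 0.0, 0.0, 1.0]]
top [[432.4639167955122, 0.0, 281.98923296942104], [0.0, 432.4639167955122, 206.02021337090517], [0.0, 0.0, 1.0]] [[-0.02, -1.0, -0.011, 0.029], [-0.987, 0.022, -0.16, 0.639], [0.16, 0.007, -0.987, 1.103], [0.0, 0.0, 0.0, 1.0]]
{'time_s': 0.1, 'joint_pos': array([ 1.21260671e+00,  3.53581828e-01,  1.63407914e+00, -1.60929400e-06,
        1.15518715e+00, -2.40841083e-03]), 'joint_vel': array([ 0.00171758, -0.00163123, -0.00196053,  0.00098247, -0.00198891,
       -0.00026332]), 'joint_efforts': array([-9.67639317e-04, -6.06356406e+01, -3.42819321e+01,  6.06723597e-05,
        3.94670205e-03,  8.59360583e-09]), 'position': array([0.21756215, 0.58546996, 0.24762661]), 'orientation': array([ 1.76953503e-01,  9.84219012e-01, -6.17689140e-04, -1.11843355e-04]), 'wrist_force': array([ 0.4962495,  0.23917  , -0.5238218]), 'ft_torque': array([0.04123088, 0.00842332, 0.01383983]), 'grip_force': 0.0, 'gripper_width': 0.08531638809479565}
```

View pics/top0.png

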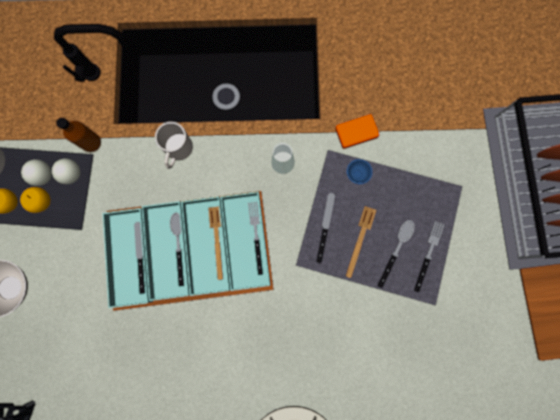

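View pics/scene0.png

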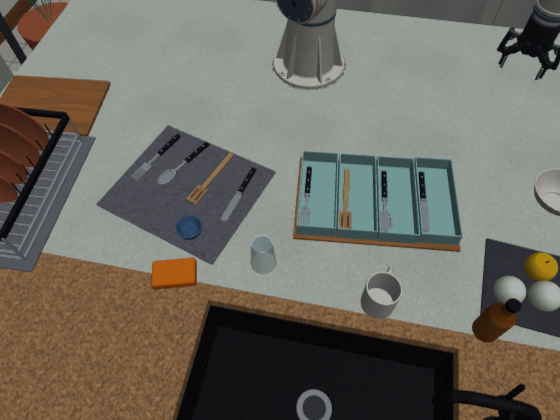

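The top view shows the loose knife (326,228), spatula (362,242), spoon (398,252) and fork (430,257) on the mat. The bays hold, from left to right, knife, spoon, spatula and fork. The glass is at (283,159) and the bowl at (360,172). I'll zoom in to measure.

```bash
cat > geo.py <<'E'
import numpy as np, cv2
def ray(r,uv,z):
    "world points on plane z of pixels uv (N,2)"
    uv=np.atleast_2d(uv).astype(float); R=r["view"][:3,:3]; t=r["view"][:3,3]; c=-R.T@t
    d=(R.T@np.linalg.inv(r["intrinsics"])@np.c_[uv,np.ones(len(uv))].T).T
    return c+d*((z-c[2])/d[:,2])[:,None]
def proj(r,p):
    p=np.atleast_2d(p); q=r["intrinsics"]@(r["view"][:3,:3]@p.T+r["view"][:3,3:4]); return (q[:2]/q[2]).T
E
python3 - <<'E'
import numpy as np,cv2
from geo import *
r=dict(np.load("pics/top0.npz")); f=r["frame"]
im=f.astype(int)
hsv=cv2.cvtColor(f,cv2.COLOR_RGB2HSV)
roi=np.zeros(f.shape[:2],bool); roi[150:305,298:460]=1
ins=np.zeros_like(roi); ins[200:305,105:270]=1
for nm,m in (("dark mat",roi&(im.max(2)<45)),("dark ins",ins&(im.max(2)<45)),("wood mat",roi&(im[:,:,0]-im[:,:,2]>40)),("wood ins",ins&(im[:,:,0]-im[:,:,2]>60))):
    n,l,s,c=cv2.connectedComponentsWithStats(m.astype(np.uint8),connectivity=8)
    for i in range(1,n):
        if s[i,4]<25: continue
        ys,xs=np.nonzero(l==i); z=0.014 if "mat" in nm else 0.022
        P=ray(r,np.c_[xs,ys],z)[:,:2]; mu=P.mean(0); w,v=np.linalg.eigh(np.cov(P.T)); a=v[:,1]; a=a*np.sign(a[0])
        s1=(P-mu)@a
        print(nm,s[i].tolist(),"c",mu.round(4),"yaw",round(np.arctan2(a[1],a[0]),3),"len",s1.min().round(3),s1.max().round(3))
cv2.imwrite("pics/c_mat.png",cv2.resize(f[145:305,295:465],None,fx=4.5,fy=3.75*1.0,interpolation=cv2.INTER_CUBIC)[:600,:,::-1]) 
cv2.imwrite("pics/c_ins.png",cv2.resize(f[180:320,95:285],None,fx=4,fy=4,interpolation=cv2.INTER_CUBIC)[:,:,::-1])
E
```

```text
dark mat [321, 230, 6, 14, 51] c [ 0.5585 -0.0955] yaw -0.199 len -0.017 0.02
dark mat [317, 244, 7, 19, 69] c [ 0.5141 -0.085 ] yaw -0.227 len -0.024 0.025
dark mat [378, 256, 18, 31, 139] c [ 0.462  -0.2608] yaw -0.499 len -0.044 0.046
dark mat [415, 259, 14, 33, 142] c [ 0.4514 -0.3543] yaw -0.397 len -0.045 0.044
dark ins [178, 257, 4, 21, 54] c [0.4843 0.2934] yaw 0.091 len -0.026 0.027
dark ins [139, 260, 5, 33, 88] c [0.4625 0.397 ] yaw 0.097 len -0.042 0.044
wood mat [346, 206, 30, 72, 572] c [ 0.5582 -0.1979] yaw -0.358 len -0.116 0.084
wood ins [261, 200, 9, 73, 122] c [0.5659 0.0623] yaw 0.105 len -0.1 0.097
wood ins [209, 207, 13, 72, 369] c [0.5645 0.1961] yaw 0.1 len -0.112 0.081
wood ins [144, 286, 126, 19, 464] c [0.4079 0.2153] yaw -1.464 len -0.172 0.162
```

View pics/c_ins.png

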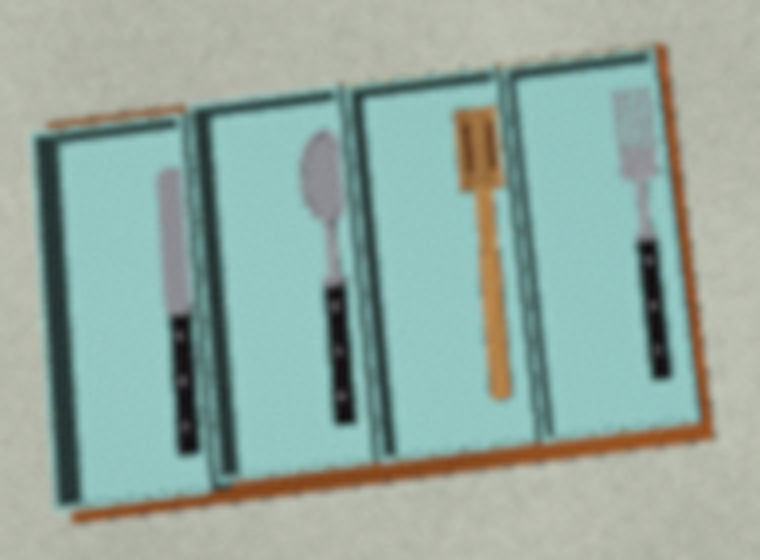

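View pics/c_mat.png

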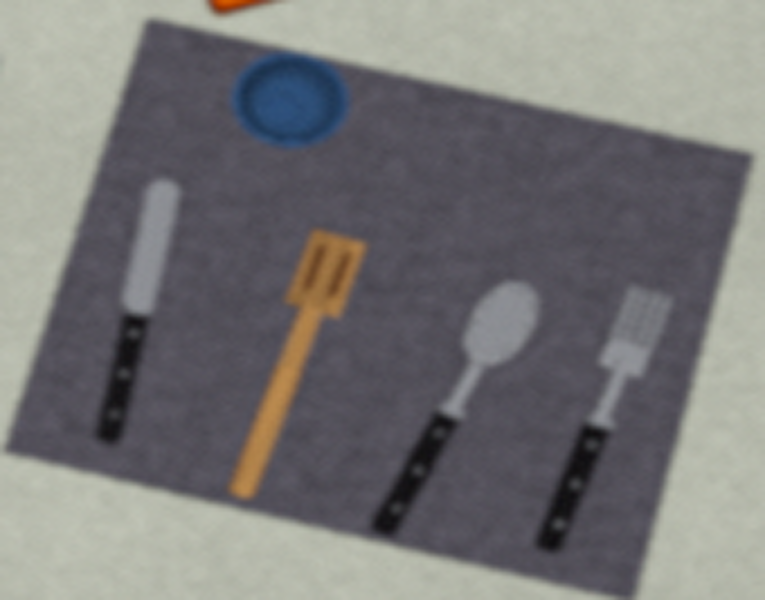

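The crops show the insert's rim corners at about (104,213), (259,192), (271,287) and (110.5,307) in full-image pixels. All the twins have their handles towards the robot. On the mat, the handles also point towards the robot. The next script fits the bay frames and handle middles and cross-checks them with the scene camera.

Run:
```python
import numpy as np
from geo import *
r=dict(np.load("pics/top0.npz")); s=dict(np.load("pics/scene0.npz"))
c=lambda x,y:(95+(x+.5)/4-.5,180+(y+.5)/4-.5)
m=lambda x,y:(295+(x+.5)/4.5-.5,145+(y+.5)/3.75-.5)
print("outer rim TL TR BR BL",ray(r,[c(36,132),c(655,47),c(706,425),c(60,508)],.055)[:,:2].round(4).tolist())
print("dividers top",ray(r,[c(187,110),c(344,88),c(502,67)],.055)[:,:2].round(4).tolist())
print("dividers bot",ray(r,[c(213,487),c(379,464),c(541,442)],.055)[:,:2].round(4).tolist())
# twins: tail end, handle/neck end
tw=dict(knife=[(189,454),(178,315)],spoon=[(345,422),(333,284)],spatula=[(501,399),(477,109)],fork=[(661,378),(646,238)])
for k,v in tw.items(): print("twin",k,ray(r,[c(*p) for p in v],.021)[:,:2].round(4).tolist())
mp=dict(knife=[(109,441),(134,315)],spoon=[(385,530),(448,415)],spatula=[(243,497),(340,236)],fork=[(549,548),(597,425)])
for k,v in mp.items():
    P=ray(r,[m(*p) for p in v],.0145)[:,:2]; d=P[1]-P[0]; L=np.hypot(*d); u=d/L
    mid=P[0]+.05*u if k=="spatula" else P.mean(0)
    print(k,"mid",mid.round(4),"yaw",round(np.arctan2(d[1],d[0]),3),"L",L.round(3),"scene px",proj(s,[*mid,.016]).round(1))
print("glass",ray(r,[283,165],0.0)[:,:2],"bowl",ray(r,[360,172],.03)[:,:2])
```

```text
outer rim TL TR BR BL [[0.6319, 0.4912], [0.6805, 0.0775], [0.4308, 0.0474], [0.3865, 0.4645]]
dividers top [[0.6446, 0.3907], [0.6572, 0.2858], [0.6691, 0.1801]]
dividers bot [[0.3978, 0.366], [0.4102, 0.2589], [0.4221, 0.1542]]
twin knife [[0.4179, 0.3934], [0.5102, 0.4038]]
twin spoon [[0.4368, 0.2896], [0.5288, 0.2993]]
twin spatula [[0.4499, 0.1854], [0.6466, 0.2024]]
twin fork [[0.4616, 0.0782], [0.5555, 0.0873]]
knife mid [ 0.5354 -0.09  ] yaw -0.198 L 0.093 scene px [[246.5 179.2]]
spoon mid [ 0.4641 -0.2636] yaw -0.483 L 0.091 scene px [[195.8 151.4]]
spatula mid [ 0.4957 -0.1763] yaw -0.346 L 0.199 scene px [[221.1 163.9]]
fork mid [ 0.4524 -0.356 ] yaw -0.383 L 0.093 scene px [[167.7 143.9]]
glass [[0.76596054 0.0102314 ]] bowl [[ 0.7334497  -0.20123302]]
```

```bash
cat > cyc.py <<'E'
import numpy as np, cv2
from scipy.spatial.transform import Rotation as Ro
from workcell import bot, hand, kinematics, get_obs, vision
BAY=dict(knife=(.5154,.4311),spoon=(.52745,.32535),spatula=(.53965,.21975),fork=(.5514,.1145)); BY=.11
PC=dict(knife=(.5354,-.0900,-.198),spoon=(.4641,-.2636,-.483),spatula=(.4957,-.1763,-.346),fork=(.4524,-.3560,-.383))
def down(yaw):
    x=np.array([np.cos(yaw),np.sin(yaw),0]); z=np.array([0,0,-1.])
    return Ro.from_matrix(np.c_[x,np.cross(z,x),z]).as_quat()
def along(o,yaw,d,z): return np.array([o[0]+d*np.cos(yaw),o[1]+d*np.sin(yaw),z])
def snap(cam,name):
    r=vision.read_camera(cam); cv2.imwrite(f"pics/{name}.png",r["frame"][:,:,::-1]); np.savez(f"pics/{name}.npz",**r); return r
def say(t):
    o=get_obs(); print(t,"t",round(o["time_s"],2),"w",round(o["gripper_width"]*1e3,1),"grip",round(float(o["grip_force"]),1),"F",o["wrist_force"].round(1),"p",o["position"].round(4),"j6",o["joint_pos"][5].round(2))
HI=.18; ZP=.0245
def pick(k,g=.03,flip=np.pi):
    x,y,a=PC[k]; q=down(a+flip)
    hand.move_gripper(.045,40)
    bot.reach(along((x,y),a,g,.09),q); say(k+" above")
    bot.servo_line(along((x,y),a,g,ZP),velocity=.12); say("down")
    hand.move_gripper(.0,40); say("closed")
    bot.servo_line(along((x,y),a,g,HI),velocity=.25); say("lifted")
def place(k,g=.03,flip=np.pi,by=.018,bx=-.048):
    c,s=np.cos(BY),np.sin(BY); b=BAY[k]; o=(b[0]+bx*c-by*s,b[1]+bx*s+by*c); q=down(BY+flip)
    bot.reach(along(o,BY,g,HI),q); say("over bay")
    if get_obs()["gripper_width"]<.01: raise SystemExit("lost piece")
    bot.servo_line(along(o,BY,g,.07),velocity=.25)
    bot.servo_line(along(o,BY,g,ZP+.0085),velocity=.07); say("in bay")
    hand.move_gripper(.028,40); bot.dwell(.2); say("released")
    bot.servo_line(along(o,BY,g,.13),velocity=.25); say("up")
E
python3 - <<'E'
from cyc import *
pick("fork"); snap("top","t1"); snap("wrist","w1");
E
```

```text
fork above t 4.06 w 44.7 grip 0.0 F [0.  0.3 0.1] p [ 0.4807 -0.3667  0.0901] j6 -1.84
down t 4.75 w 45.3 grip 0.0 F [ 0.3 -0.4  0.8] p [ 0.4805 -0.3673  0.0247] j6 -1.84
closed t 5.12 w 13.3 grip 39.9 F [-0.   0.5  5.1] p [ 0.4808 -0.3676  0.0256] j6 -1.84
lifted t 5.9 w 13.7 grip 39.1 F [-0.7  0.1 -1.2] p [ 0.4795 -0.3667  0.1789] j6 -1.84
```

View pics/w1.png

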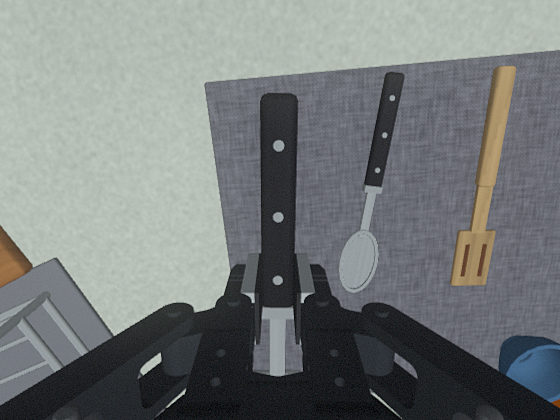

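The wrist view shows the fork held square in the pads, gripped at the head end of the handle (278,280). I'll place it.

Run:
```python
from cyc import *
place("fork"); snap("wrist","w2"); snap("top","t2")
```

```text
over bay t 7.82 w 13.7 grip 39.1 F [-0.3 -0.2 -0.9] p [0.5318 0.1296 0.18  ] j6 -1.44
in bay t 9.08 w 13.5 grip 39.6 F [-1.8 -0.8  4. ] p [0.5309 0.1303 0.0325] j6 -1.44
released t 9.57 w 27.8 grip 0.0 F [ 0.1  1.3 -0.5] p [0.5316 0.1304 0.0329] j6 -1.44
up t 10.12 w 27.9 grip 0.0 F [ 0.2  0.6 -0.1] p [0.5317 0.1305 0.1306] j6 -1.44
```

View pics/w2.png

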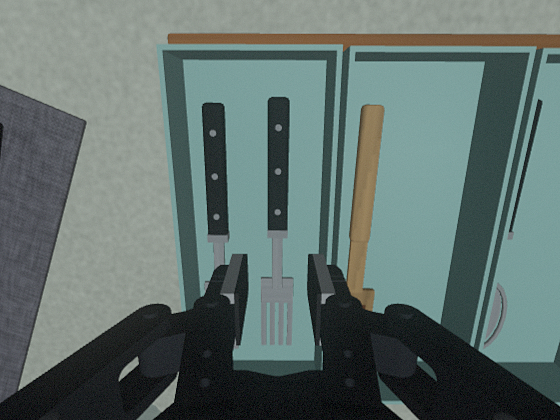

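The fork lies flat and parallel beside its twin. Next are the spoon and the spatula.

Run:
```python
from cyc import *
pick("spoon"); place("spoon"); snap("wrist","w3")
pick("spatula",.036); place("spatula",.036); snap("wrist","w4"); 
a=cv2.imread("pics/w3.png");b=cv2.imread("pics/w4.png"); cv2.imwrite("pics/w34.png",cv2.resize(np.hstack([a,b]),(800,300)))
```

```text
spoon above t 12.05 w 44.9 grip 0.0 F [-0.3  0.  -0.3] p [ 0.4911 -0.2767  0.0901] j6 -1.61
down t 12.75 w 45.0 grip 0.0 F [-0.2  0.1  0.2] p [ 0.4911 -0.2774  0.0248] j6 -1.61
closed t 13.12 w 13.6 grip 39.8 F [-0.6  1.3  5.1] p [ 0.4913 -0.2779  0.0255] j6 -1.61
lifted t 13.9 w 13.2 grip 39.0 F [ 0.5  0.4 -1.2] p [ 0.4899 -0.2771  0.1789] j6 -1.61
over bay t 16.12 w 13.9 grip 39.0 F [-0.2 -0.4 -1.1] p [0.508  0.3404 0.18  ] j6 -1.09
in bay t 17.38 w 13.5 grip 39.5 F [-3.  -1.3  3.3] p [0.507  0.3409 0.0325] j6 -1.09
released t 17.88 w 28.1 grip 0.0 F [ 1.  -0.3 -0.2] p [0.5076 0.3413 0.0329] j6 -1.09
up t 18.42 w 28.1 grip 0.0 F [-0.1 -0.6 -0. ] p [0.5078 0.3414 0.1308] j6 -1.09
spatula above t 20.7 w 45.3 grip 0.0 F [-0.   0.1 -0.2] p [ 0.53   -0.1878  0.0901] j6 -1.57
down t 21.39 w 45.1 grip 0.0 F [0.4 0.8 0.6] p [ 0.5299 -0.1884  0.0247] j6 -1.57
closed t 21.77 w 13.7 grip 42.0 F [-1.4  0.1  6.8] p [ 0.5301 -0.1887  0.0253] j6 -1.57
lifted t 22.54 w 13.7 grip 41.2 F [-0.2 -0.6 -0.7] p [ 0.5287 -0.1883  0.1789] j6 -1.57
over bay t 24.11 w 13.6 grip 41.2 F [-0.6 -0.2 -0.6] p [0.526  0.2354 0.1798] j6 -1.26
in bay t 25.38 w 14.2 grip 41.6 F [-2.9 -0.5  2.4] p [0.5251 0.2361 0.0325] j6 -1.26
released t 25.87 w 28.0 grip 0.0 F [-0.5  0.5 -0.3] p [0.5258 0.2364 0.033 ] j6 -1.26
up t 26.41 w 28.2 grip 0.0 F [ 0.  -0.4 -1.4] p [0.5259 0.2364 0.1306] j6 -1.26
```

View pics/w34.png

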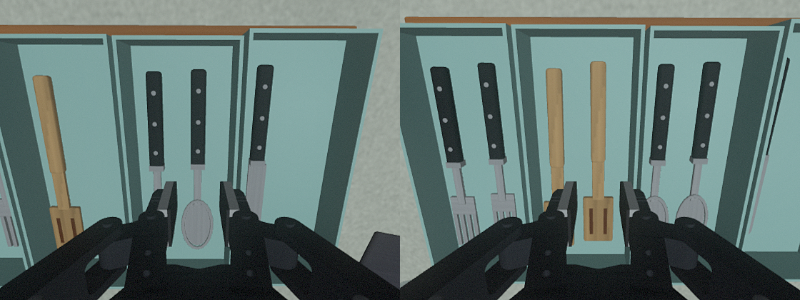

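Both lie flat beside their twins: the spoon at (198,150) in the left half and the spatula at (597,150) in the right half. The knife is last. Its head is near the bowl, but the fingers stay at the handle.

Run:
```python
from cyc import *
pick("knife"); place("knife")
bot.reach([.35,.0,.3],down(np.pi)); say("clear")
r=snap("top","t9"); cv2.imwrite("pics/t9b.png",cv2.resize(cv2.imread("pics/t9.png")[130:320,90:470],(800,400),interpolation=cv2.INTER_CUBIC))
```

```text
knife above t 28.04 w 44.9 grip 0.0 F [ 0.1  0.2 -0.5] p [ 0.5651 -0.0951  0.0901] j6 -1.54
down t 28.73 w 44.8 grip 0.0 F [-0.5 -0.   0.2] p [ 0.5652 -0.0956  0.0248] j6 -1.54
closed t 29.11 w 13.4 grip 39.6 F [-0.7  0.3  5.8] p [ 0.5655 -0.096   0.0255] j6 -1.54
lifted t 29.88 w 13.6 grip 38.9 F [-0.5  0.2 -1.8] p [ 0.564  -0.0958  0.1789] j6 -1.54
over bay t 31.86 w 13.4 grip 39.0 F [ 1.1  0.3 -0.5] p [0.4962 0.446  0.18  ] j6 -0.95
in bay t 33.12 w 13.6 grip 39.5 F [-1.8 -2.3  4.1] p [0.4949 0.4465 0.0325] j6 -0.95
released t 33.62 w 28.0 grip 0.0 F [-0.5  0.4 -0.2] p [0.4956 0.4471 0.0329] j6 -0.95
up t 34.16 w 28.2 grip 0.0 F [-0.1 -0.4 -0.2] p [0.4957 0.4472 0.1309] j6 -0.95
clear t 35.98 w 27.9 grip 0.0 F [ 0.2  0.2 -0.3] p [0.3505 0.0004 0.2999] j6 -1.57
```

View pics/t9b.png

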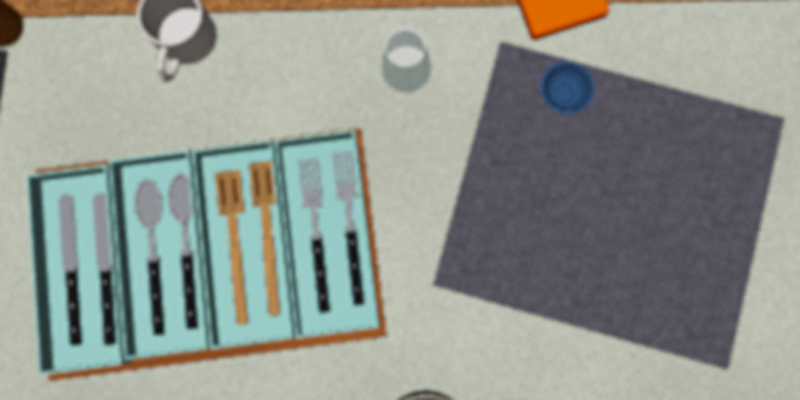

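All four pieces lie beside their twins with their handles towards the robot. The glass (406,60) and the bowl (567,87) have not moved, and the arm is clear.

```bash
python3 -c "
from workcell import hand_in
print(hand_in())"
```

```text
the job is handed in; nothing more can be done
None
```

The knife, fork, spoon and spatula each lie flat in their own bay beside their twin, handles towards the same end, with the glass and bowl where they stood; I handed the job in at about 36 s, and no verdict was returned.

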